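Daily check of the laboratory balance with the 500 g weight

ROBOT

A 6-joint arm with a two-finger parallel gripper is mounted at the origin on the work surface. World frame = base frame: x ahead of the robot, y to its left, z up, the work surface at z = 0. Lengths are in m, angles in rad, forces in N, time in s.
With the tool pointing down it reaches from about 0.375 to 0.925 m from the base axis. Payload 5.7 kg.
Tool frame: the origin (TCP) lies on the centre line of the jaws, within the pads' length; the fingertips stand 25 mm ahead of it and the grasp point (between the pads) lies 6 mm ahead of it; z points along the fingers, x is the direction in which the jaws open and shut, and the axes are right-handed (so a half turn about z gives the same grasp; the last joint's range is limited). The gripper opens to 88 mm and grips with 3 to 60 N. Pads are 20 mm wide; open, the fingers measure 115 mm over their backs; the gripper's body (75 mm by 178 mm) begins 61 mm behind the grasp point.
Start: joints at [0.994, 0.359, 1.51, -0, 1.272, -0.115], TCP at [0.267, 0.537, 0.248] pointing down, gripper open.
Joint ranges: [-2.97, 2.97], [-1.01, 2.36], [0.21, 2.38], [-0.96, 4.11], [0.2, 2.71], [-2.98, 2.98]. Speed limits (rad/s): [2.39, 2.39, 3.14, 3.14, 3.14, 3.14].

INTERFACE

Orientations are given as a unit quaternion [x, y, z, w].
In Python, from rig import sense, cams, bot gives the robot as it stands.
- The arm moves only by the tool apply_moves, never from a script. Its argument "moves" is a list of rows, each a list of 5 numbers: the closure in counts, from 0 (fully open) to 255 (shut), then the shift along the world's x, y, z as a fraction of full scale, then the turn about the world's z as a fraction of full scale. In form: [[gripper, dx, dy, dz, spin], ...]. A call has 1 to 10 rows; each row shifts and turns the commanded pose from where the row before left it; what a row does not reach is not made up. Full scale, the value 1, is 0.5 m for a shift and 60 degrees for a turn. A row lasts 1/8 s, in which the tool goes at most 62.5 mm and 10.7 degrees, less where a joint would pass 70% of its speed; a pose out of reach is approached as far as the arm can. A call with a number of a shift or a turn outside -1 to 1 is refused whole. A call with a gripper value outside its range is refused whole. The fingers move at their own pace and stop on an object; "grip_force" is the grip in N (left out, the last holds). Time passes only in rows, so rows that do not move let the fingers close. It gives the time, the measured TCP pose, the force and the opening at its end, in the units of the state.
- sense(): the state, without advancing time (a new reading comes with each control period).
- cams.get_image(name): name is "side" or "top"; returns (picture, depth): 480x640x3 uint8, blue, green, red; 480x640 float32, m along the optical axis (not along the pixel's ray), 0 where there is no reading.
- cams.camera_params(name): a dict with "mtx" (3x3 intrinsics, pixels), "origin" and "rotation" of the camera in the world. Camera axes: x right, y up, looking along -z (the intrinsics and any distortion apply to the point x, -y, -z); pixel columns grow to the right and rows downward; lengths in m; the calibration is good to about 2 mm. A picture is of the moment at which its call begins. camera_params takes no time and is no camera call.
- bot.sign_off(): hands the job in, once; it reports no verdict.
The state is a dict: "time": time; "q": joint angles; "qvel": joint speeds; "joint_efforts": joint torques, N m; "eef_pos": TCP position; "orientation": TCP orientation; "wrist_force": force on the tool from outside, world axes, zero at the start; "moment": the same for the moment, N m; "width": finger opening in m.
Only numpy, scipy, OpenCV 4.12 (cv2) and the standard library are available. Lean on these libraries where they do the work, as an engineer would, in place of code of your own. Each camera call takes 0.05 s, during which the arm holds its last target. There are 200 camera calls.

TASK

Do the daily check of the balance: raise its clear hinged cover to its stop, stand the middle-sized of the three steel knob weights (the 500 g one) upright in the centre of the pan, setting it down gently, then lower the cover gently until it is fully closed, without letting it drop. Leave the other two weights and everything else on the bench where they are.

Things in the scene. Friction and masses are not known exactly. Their poses are not given: they have to be found in the camera images.
- balance: White electronic balance, fixed to the bench, 320 mm deep (its x) by 210 mm wide (its y). Origin on the bench under the middle of its depth; its x axis points from the front (sloped grey keypad and display, towards the robot) to the rear (cover hinge), z up. The housing under the cover is 60 mm high (x from -60 to 155 mm); the keypad in front of it rises from 40 to 60 mm.
- pan_center (a point): Centre of the top face of the round steel pan (diameter 140 mm, two fine turned rings about the centre), 50 mm behind the balance's origin and 78 mm above the bench. Moves down with the pan; axes as the balance's.
- pan (a joint): Downward travel of the sprung pan in m: 0 empty, about 0.0025 under the 500 g weight, 0.009 at its overload stop. Spring 2000 N/m, damped.
- cover (a joint): Opening angle of the clear cover in rad: 0 closed (on its stop, as it starts), 1.0 fully raised (on its stop). The hinge is stiff: the cover (about 0.4 kg) stays put by itself when raised more than about 0.6 rad; let go below about 0.4 rad, it drops shut. Raising or lowering it at the lug takes up to about 4 N.
- cover_hinge (a point): Middle of the cover's hinge line, at the rear of the balance: 150 mm behind its origin, 64 mm above the bench. Axes move with the cover, which turns about y: opening lifts its front up and back. The cover is a clear plastic box with grey edges, open below: 200 mm deep (from the hinge forward, -x), 190 mm wide, 105 mm high, walls 3 mm.
- cover_edge (a point): Middle of the lower edge of the cover's front wall (x -200, z 0 mm from the hinge, in the cover's axes). With the cover fully raised it hangs right over the middle of the pan, 155 mm above it, so a tool can reach the pan's centre only from the front, leaning back towards the front of the balance by about 30 to 45 degrees.
- cover_lug (a point): Grip point of the grey lifting lug on the middle of the cover's front wall: a bar 14 mm wide (y), 16 mm high (z), sticking out 42 mm forward (-x). This point is on its mid-line, 28 mm out: x -228, z +45 mm from the hinge in the cover's axes, 109 mm above the bench when closed (the cover's top is then 60 mm higher). Pinched across y, it turns easily in the grip.
- weight_500: The 500 g check weight, middle-sized of the three: bright steel cylinder of 38 mm diameter, straight-sided to 49 mm, with a narrow neck and a knob of 24 mm diameter; 70 mm high in all. Stands upright and loose on the bench. Origin at the centre of its underside, z up along its axis.
- weight_1000: The 1 kg weight, same shape and steel, 48 mm diameter, 88 mm high; origin at the centre of its underside. Not to be used; leave it where it stands.
- weight_200: The 200 g weight, same shape and steel, 28 mm diameter, 52 mm high; origin at the centre of its underside. Not to be used; leave it where it stands.
- beaker: Loose glass beaker, 72 mm diameter, 95 mm high, standing behind the weights; origin at the centre of its underside. Leave it.
- slide_box: Loose white box of microscope slides, 75 x 100 x 34 mm, in front of the weights; origin at the centre of its underside. Leave it.
- dish: Loose white porcelain evaporating dish, 86 mm across, 30 mm high, in front of the weights; origin at the centre of its underside. Leave it.
Not all that is in view belongs to the job. Leave any brown or green look-alike of the weight_500 alone.

How it is judged:
On the way, in this order (a step that is already met when the one before it is completed fails the run):
1. the cover is raised to its stop (value of joint cover above 0.9 rad), for 0.2 s.
2. the 500 g weight stands upright in the centre of the pan, released, under the raised cover (horizontal distance between weight_500 and pan_center below 0.012 m and z of weight_500 in the frame of pan_center between -0.004 and 0.006 m and angle between weight_500's own z axis and vertical below 0.08 rad and value of joint pan above 0.0015 m and value of joint cover above 0.5 rad and contact force between the fingers and weight_500 below 0.1 N), for 0.3 s.
At the end, for the whole second after the job is handed in: The 500 g weight stands upright (within 0.08 rad) and at rest on the pan, its axis within 12 mm of the pan's centre, the pan carrying its weight (pressed more than 1.5 mm), and the cover is down on its stop (less than 0.03 rad open) (horizontal distance between weight_500 and pan_center below 0.012 m and z of weight_500 in the frame of pan_center between -0.004 and 0.006 m and angle between weight_500's own z axis and vertical below 0.08 rad and value of joint pan above 0.0015 m and value of joint cover below 0.03 rad and linear speed of weight_500 below 0.02 m/s); the robot touches nothing.
It fails at once if the pan is struck or pressed down hard (more than 5.5 mm) (value of joint pan above 0.0055 m).
It fails at once if the cover drops or slams onto its stop (faster than 1.5 rad/s in the last 0.15 rad) (value of joint cover below 0.15 rad and velocity of joint cover below -1.5 rad/s).
It fails at once if the 500 g weight is tipped over (more than 0.6 rad) (angle between weight_500's own z axis and vertical above 0.6 rad).
It fails at once if another weight, the beaker, the slide box or the dish is moved (more than 25 mm) or knocked over (distance of any of weight_1000, weight_200, beaker, slide_box, dish from where it was at the start of the episode above 0.025 m or angle between any of weight_1000, weight_200, beaker, slide_box, dish's own z axis and vertical above 0.5 rad).
It also fails if it takes over 70 s, if anything falls off the work surface, if the arm or the gripper's body presses on something with over 40 N, if the wrist force passes 120 N, or if a joint passes its speed limit or range.

## Working session

There is one attempt and no reset: what is moved stays moved. The work goes in short steps, Python scripts to look and compute and a tool call to move; the robot and the scene stay as the last step left them, time stands still between calls to the robot, and variables do not carry over. Pictures are saved under pics/ and viewed, about 8 in all and at most 12, crops included, and the job is handed in when it is done.

Besides the shell and the picture viewer there is one more tool, called after "Call:" as name(argument=value, ...), one argument or row to a line, values as JSON. apply_moves: Moves the arm, as the interface text tells. Shift numbers are shares of 0.5 m and turn numbers shares of 60 degrees, none past 1 either way. Its arguments: {"type":"object","properties":{"moves":{"type":"array","items":{"type":"array","items":{"type":"number"}}},"grip_force":{"type":"number"}},"required":["moves"]}

```bash
ls; mkdir -p pics; python3 - <<'E'
from rig import sense,cams,bot
import cv2,numpy as np
print(sense())
for n in("side","top"):
    im,d=cams.get_image(n); cv2.imwrite(f"pics/{n}0.png",im); np.save(f"pics/{n}0.npy",d)
    p=cams.camera_params(n); print(n,p)
E
```

```text
pics
{'time': 0.0, 'q': array([ 9.93867860e-01,  3.59493795e-01,  1.51145489e+00,  2.99497567e-05,
        1.27251465e+00, -1.15102013e-01]), 'qvel': array([ 2.95889142e-04, -6.37295477e-04,  1.90062739e-03,  4.28966903e-05,
       -1.89764400e-03, -2.14779151e-04]), 'joint_efforts': array([ 5.69399053e-04, -5.15349197e+01, -2.70733309e+01,  6.73855422e-02,
        3.46509204e-02, -1.38110108e-04]), 'eef_pos': array([0.26698348, 0.53658285, 0.2468077 ]), 'orientation': array([ 8.50173689e-01,  5.26501495e-01, -8.52582748e-04,  3.84925468e-04]), 'wrist_force': array([-0.56987128,  0.40506136, -0.70653634]), 'moment': array([ 0.00469719, -0.02246329,  0.03694848]), 'width': 0.08770728197981363}
side {'mtx': array([[467.09520662,   0.        , 325.0370562 ],
       [  0.        , 467.09520662, 237.76216252],
       [  0.        ,   0.        ,   1.        ]]), 'origin': array([ 0.20152945, -0.75634134,  0.57122267]), 'rotation': array([ 0.47825166, -0.11853023, -0.20848897,  0.84484216])}
top {'mtx': array([[436.10679375,   0.        , 324.14287677],
       [  0.        , 436.10679375, 242.14851217],
       [  0.        ,   0.        ,   1.        ]]), 'origin': array([ 0.44959228, -0.05641605,  0.89280079]), 'rotation': array([-0.05401463,  0.05830741,  0.71023388, -0.69946444])}
```

View pics/side0.png

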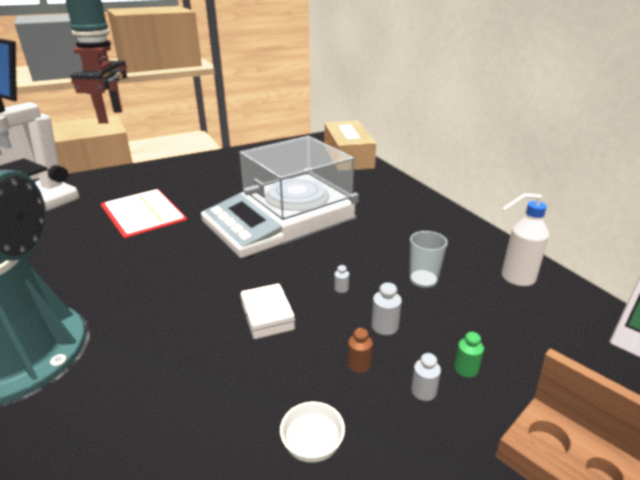

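View pics/top0.png

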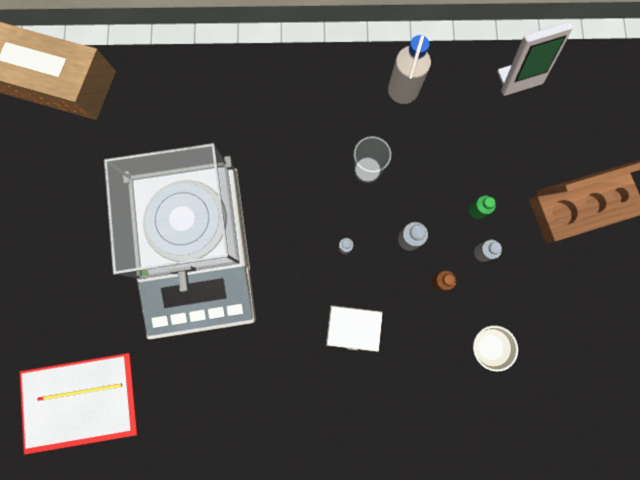

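The top view shows the balance at about (190,240), with its lug at (183,280). There are three steel weights: (346,245) small, (413,236) largest and (490,250) middle. The green (484,207) and brown (446,281) ones are look-alikes. So the 500 g weight should be (490,250) in top, which is (426,377) in side. I'll confirm this in an enlarged crop.

```bash
cat > h.py <<'E'
import numpy as np,cv2
from rig import sense,cams,bot
from scipy.spatial.transform import Rotation as R
def ray(n,u,v):
    p=cams.camera_params(n);K=p["mtx"]
    d=np.array([(u-K[0,2])/K[0,0],-(v-K[1,2])/K[1,1],-1.])
    return p["origin"],R.from_quat(p["rotation"]).apply(d)
def onz(n,u,v,z):
    o,d=ray(n,u,v); return o+d*(z-o[2])/d[2]
def bydepth(n,u,v,D):
    o,d=ray(n,u,v); return o+d*D
def proj(n,P):
    p=cams.camera_params(n);K=p["mtx"]
    c=R.from_quat(p["rotation"]).inv().apply(np.asarray(P,float)-p["origin"]); s=-c[...,2]
    return np.stack([K[0,0]*c[...,0]/s+K[0,2],-K[1,1]*c[...,1]/s+K[1,2]],-1)
def bal(pose,pts):
    x,y,a=pose; c,s=np.cos(a),np.sin(a); pts=np.asarray(pts,float)
    return np.stack([x+c*pts[...,0]-s*pts[...,1],y+s*pts[...,0]+c*pts[...,1],pts[...,2]],-1)
E
python3 - <<'E'
from h import *
im=cv2.imread("pics/top0.png"); d=np.load("pics/top0.npy"); s=cv2.imread("pics/side0.png")
a=cv2.resize(im[140:350,95:265],None,fx=2.8,fy=2.8,interpolation=2) # 476x588
b=cv2.resize(im[195:300,425:510],None,fx=2.8,fy=2.8,interpolation=2)
c=cv2.resize(s[265:410,335:445],None,fx=2,fy=2,interpolation=2)
o=np.zeros((600,760,3),np.uint8); o[:a.shape[0],:a.shape[1]]=a; o[:b.shape[0],500:500+b.shape[1]]=b; o[305:305+c.shape[0],500:500+c.shape[1]]=c
cv2.imwrite("pics/crop1.png",o)
for u,v in [(148,337),(254,322),(183,280),(182,218)]:
    print((u,v),d[v,u],bydepth("top",u,v,d[v,u]).round(3))
for u,v in [(346,245),(415,232),(492,249),(370,160),(355,328),(495,349)]:
    print((u,v),bydepth("top",u,v,d[v,u]).round(3))
E
```

```text
(148, 337) 0.834526 [0.408 0.277 0.038]
(254, 322) 0.85484207 [0.433 0.077 0.023]
(183, 280) 0.7722945 [0.51  0.189 0.118]
(182, 218) 0.7393637 [0.611 0.179 0.168]
(346, 245) [ 0.578 -0.105  0.05 ]
(415, 232) [ 0.595 -0.233  0.087]
(492, 249) [ 0.564 -0.383  0.07 ]
(370, 160) [ 0.768 -0.163  0.004]
(355, 328) [ 0.418 -0.12   0.034]
(495, 349) [ 0.371 -0.401  0.001]
```

View pics/crop1.png

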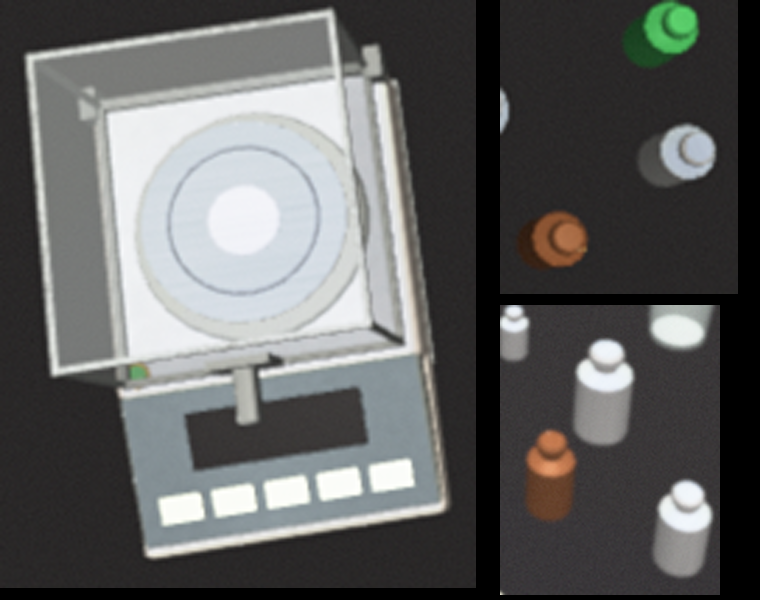

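The crop confirms it: the bright steel one (crop 697,150 → top 495.4,248.6) has its top at 70 mm, so it is the 500 g weight. Its neighbours are clearly green and brown. Next I'll fit the balance pose.

```bash
python3 - <<'E'
from h import *
from scipy.optimize import least_squares as ls
L=np.array([[-.16,.105,.04],[-.16,-.105,.04],[.05,0,.078],[-.05,.095,.169],[.15,.095,.169],[.15,-.095,.169],[-.092,0,.117]])
U=np.array([[147.9,337.5],[253.9,322.1],[181.8,218.6],[113.6,273.9],[104.6,160.4],[213.6,144.3],[183.6,290.7]])
r=ls(lambda p:(proj("top",bal(p,L))-U).ravel(),[.55,.18,0.1],loss="soft_l1")
print(r.x.round(4),r.fun.reshape(-1,2).round(1) if 0 else (proj("top",bal(r.x,L))-U).round(1).tolist())
for n,q in dict(pan=[.05,0,.078],lug=[-.078,0,.109],hinge=[.15,0,.064],edge=[-.05,0,.064]).items(): print(n,bal(r.x,q).round(4))
print("w500 top knob",onz("top",495.4,248.6,.07).round(4))
# mid knob from side: crop (687,487)
print("side",onz("side",335+187/2,265+ (487-305)/2,.068).round(4))
print("tool x axis",R.from_quat(sense()["orientation"]).as_matrix().round(3).tolist())
E
```

```text
[0.5798 0.2006 0.1411] [[-2.8, 0.2], [0.4, -1.9], [0.3, 0.2], [0.3, 0.3], [-0.1, -0.3], [0.2, -0.4], [-0.1, 1.2]]
pan [0.6293 0.2076 0.078 ]
lug [0.5026 0.1896 0.109 ]
hinge [0.7283 0.2217 0.064 ]
edge [0.5303 0.1935 0.064 ]
w500 top knob [ 0.5642 -0.3893  0.07  ]
side [ 0.5698 -0.3846  0.068 ]
tool x axis [[0.446, 0.895, -0.001], [0.895, -0.446, -0.001], [-0.002, -0.0, -1.0]]
```

Rows can only yaw the tool, but the task wants it leaned back. I'll test in free space whether reaching the workspace limit tilts the tool.

Call:
apply_moves(
  moves=[
    [0, 0, 0, 0.125, 0],
    [0, 0, 0, 0.125, 0],
    [0, 0, 0, 0.125, 0],
    [0, 0, 0, 0.125, 0],
    [0, 0, 0, 0.125, 0],
    [0, 0, 0, 0.125, 0],
    [0, 0, 0, 0.125, 0],
    [0, 0, 0, 0.125, 0],
    [0, 0, 0, 0.125, 0],
  ],
)

```text
time: 1.23
eef_pos: [0.2245, 0.449, 0.7871]
orientation: [0.848, 0.526, -0.068, 0.024]
wrist_force: [-79.0, -122.6, 7.3]
width: 0.0875
```

```bash
python3 - <<'E'
from h import *
s=sense();print(s["time"],s["q"].round(3),s["eef_pos"].round(3),R.from_quat(s["orientation"]).as_matrix()[:,2].round(3))
d=np.load("pics/side0.npy"); d0=np.load("pics/top0.npy")
for u,v in [(30,170),(165,40),(90,20),(350,140),(340,60),(450,100)]: print((u,v),bydepth("side",u,v,d[v,u]).round(2))
E
```

```text
1.225 [ 0.962  0.364  0.214  0.025  2.709 -0.126] [0.224 0.449 0.787] [-0.091 -0.112 -0.99 ]
(30, 170) [0.05 0.56 0.11]
(165, 40) [0.57 1.3  0.29]
(90, 20) [0.27 0.5  0.45]
(350, 140) [0.92 0.45 0.09]
(340, 60) [1.66 1.83 0.04]
(450, 100) [1.66 0.83 0.03]
```

Call:
apply_moves(
  moves=[
    [0, 0, 0, 0, 0],
    [0, 0, 0, 0, 0],
  ],
)

```text
time: 1.48
eef_pos: [0.2216, 0.4445, 0.792]
orientation: [0.848, 0.525, -0.063, 0.022]
wrist_force: [-0.1, 0.5, -0.3]
width: 0.0876
```

```bash
python3 - <<'E'
from h import *
s=sense();print(s["time"],s["q"].round(3),s["qvel"].round(3),s["wrist_force"],s["eef_pos"].round(3),R.from_quat(s["orientation"]).as_matrix()[:,2].round(3))
E
```

```text
1.475 [ 0.962  0.352  0.216  0.025  2.707 -0.125] [ 0.005  0.021  0.006 -0.002  0.002  0.001] [-0.13810165  0.50704501 -0.31686105] [0.222 0.444 0.792] [-0.085 -0.103 -0.991]
```

Call:
apply_moves(
  moves=[
    [0, 0, 0, -0.03, 0],
    [0, 0, 0, -0.06, 0],
    [0, 0, 0, -0.08, 0],
    [0, 0, 0, -0.06, 0],
    [0, 0, 0, -0.03, 0],
    [0, 0, 0, 0, 0],
  ],
)

```text
time: 2.22
eef_pos: [0.2215, 0.4447, 0.6602]
orientation: [0.848, 0.525, -0.065, 0.023]
wrist_force: [0.2, 0.4, -0.3]
width: 0.0877
```

```bash
cat > st.py <<'E'
from h import *
s=sense();M=R.from_quat(s["orientation"]).as_matrix()
print(s["time"],"q",s["q"].round(3),"F",s["wrist_force"].round(1),"p",s["eef_pos"].round(4),"z",M[:,2].round(3),"xang",np.degrees(np.arctan2(M[1,0],M[0,0])).round(1),"w",round(s["width"],4))
E
python3 st.py
```

```text
2.225 q [ 0.962  0.193  0.79   0.014  2.296 -0.139] F [ 0.2  0.4 -0.3] p [0.2215 0.4447 0.6602] z [-0.087 -0.107 -0.99 ] xang 63.7 w 0.0877
```

The tilt persists, so it can be built up at the workspace limit. I'll do this slowly towards the outer reach, in free space, to lean the tool outward.

Call:
apply_moves(
  moves=[
    [0, 0.04, 0.02, -0.02, 0],
    [0, 0.08, 0.04, -0.04, 0],
    [0, 0.1, 0.05, -0.06, 0],
    [0, 0.1, 0.05, -0.06, 0],
    [0, 0.1, 0.05, -0.06, 0],
    [0, 0.1, 0.05, -0.06, 0],
    [0, 0.06, 0.04, -0.04, 0],
    [0, 0.04, 0.03, 0, 0],
    [0, 0.02, 0.02, 0, 0],
    [0, 0.02, 0.02, 0, 0],
  ],
)

```text
time: 3.48
eef_pos: [0.5395, 0.6169, 0.4828]
orientation: [0.849, 0.526, -0.056, 0.019]
wrist_force: [-0.7, 0.4, 1.1]
width: 0.088
```

```bash
python3 st.py
```

```text
3.475 q [ 0.774  0.788  0.214 -0.017  2.257 -0.345] F [-0.7  0.4  1.1] p [0.5395 0.6169 0.4828] z [-0.075 -0.092 -0.993] xang 63.6 w 0.088
```

Call:
apply_moves(
  moves=[
    [0, 0.03, 0.03, 0, 0],
    [0, 0.03, 0.03, 0, 0],
    [0, 0.03, 0.03, 0, 0],
    [0, 0.03, 0.03, 0, 0],
    [0, 0.03, 0.03, 0, 0],
  ],
)

```text
time: 4.1
eef_pos: [0.573, 0.6453, 0.4445]
orientation: [0.85, 0.526, -0.028, 0.011]
wrist_force: [0.2, -0.3, -0.3]
width: 0.0878
```

```bash
python3 st.py
```

```text
4.1 q [ 0.769  0.829  0.215 -0.011  2.157 -0.346] F [ 0.2 -0.3 -0.3] p [0.573  0.6453 0.4445] z [-0.036 -0.048 -0.998] xang 63.6 w 0.0878
```

Call:
apply_moves(
  moves=[
    [0, 0.05, 0.05, 0.05, 0],
    [0, 0.07, 0.07, 0.07, 0],
    [0, 0.07, 0.07, 0.07, 0],
    [0, 0.07, 0.07, 0.07, 0],
    [0, 0.07, 0.07, 0.07, 0],
    [0, 0.05, 0.05, 0.05, 0],
  ],
)

```text
time: 4.85
eef_pos: [0.6177, 0.6739, 0.496]
orientation: [0.847, 0.525, 0.082, -0.02]
wrist_force: [-1.0, 0.4, -0.2]
width: 0.0876
```

```bash
python3 st.py
```

```text
4.85 q [ 0.75   0.775  0.215  0.009  1.983 -0.355] F [-1.   0.4 -0.2] p [0.6177 0.6739 0.496 ] z [ 0.117  0.12  -0.986] xang 63.8 w 0.0876
```

The tilt works, but the jaws aren't level with it: tool x is at 64° and the tilt is at 46°. I'll pull in, half-turn, cancel the tilt, then yaw so tool x is perpendicular to the arm plane before tilting again.

Call:
apply_moves(
  moves=[
    [0, -0.05, -0.05, 0, -0.1],
    [0, -0.1, -0.1, 0, -0.178],
    [0, -0.1, -0.1, 0, -0.178],
    [0, -0.05, -0.05, 0, -0.178],
    [0, 0, 0, 0, -0.178],
    [0, 0, 0, 0, -0.178],
    [0, 0, 0, 0, -0.178],
    [0, 0, 0, 0, -0.178],
    [0, 0, 0, 0, -0.178],
    [0, 0, 0, 0, -0.178],
  ],
)

```text
time: 6.1
eef_pos: [0.4788, 0.5356, 0.4948]
orientation: [0.94, -0.332, 0.066, 0.05]
wrist_force: [0.9, 0.2, -0.0]
width: 0.0878
```

Call:
apply_moves(
  moves=[
    [0, 0, 0, 0, -0.178],
    [0, 0, 0, 0, -0.178],
    [0, 0, 0, 0, -0.178],
    [0, 0, 0, 0, -0.178],
    [0, 0, 0, 0, -0.178],
    [0, 0, 0, 0, -0.178],
    [0, 0, 0, 0, -0.178],
    [0, 0, 0, 0, -0.08],
    [0, 0, 0, 0, 0],
  ],
)

```text
time: 7.22
eef_pos: [0.4793, 0.5352, 0.4947]
orientation: [-0.513, 0.855, -0.019, -0.08]
wrist_force: [-0.1, -0.2, -0.0]
width: 0.088
```

```bash
python3 st.py
```

```text
7.225 q [ 0.746  0.572  0.598 -0.005  2.136  2.805] F [-0.1 -0.2 -0. ] p [0.4793 0.5352 0.4947] z [-0.118 -0.114 -0.986] xang -117.8 w 0.088
```

Call:
apply_moves(
  moves=[
    [0, 0.05, 0.05, 0, 0],
    [0, 0.07, 0.07, 0, 0],
    [0, 0.06, 0.06, 0, 0],
    [0, 0.05, 0.05, 0.05, 0],
    [0, 0.06, 0.06, 0.06, 0],
    [0, 0.06, 0.06, 0.06, 0],
    [0, 0.06, 0.06, 0.06, 0],
  ],
)

```text
time: 8.1
eef_pos: [0.5729, 0.6202, 0.5035]
orientation: [-0.514, 0.858, 0.004, -0.003]
wrist_force: [-0.6, -0.1, -0.3]
width: 0.0877
```

```bash
python3 st.py
```

```text
8.1 q [0.739 0.76  0.214 0.011 2.172 2.808] F [-0.6 -0.1 -0.3] p [0.5729 0.6202 0.5035] z [-0.01   0.003 -1.   ] xang -118.1 w 0.0877
```

Call:
apply_moves(
  moves=[
    [0, -0.02, -0.02, 0, 0.168],
    [0, -0.02, -0.02, 0, 0.168],
    [0, 0, 0, 0, 0.168],
    [0, 0, 0, 0, 0.168],
    [0, 0, 0, 0, 0.168],
    [0, 0, 0, 0, 0.168],
    [0, 0.02, 0.018, 0, 0.168],
    [0, 0.04, 0.036, 0.02, 0],
    [0, 0.06, 0.054, 0.06, 0],
    [0, 0.07, 0.063, 0.07, 0],
  ],
)

```text
time: 9.35
eef_pos: [0.5929, 0.6265, 0.5196]
orientation: [0.914, -0.403, 0.016, -0.035]
wrist_force: [-0.3, -0.3, 0.7]
width: 0.088
```

Call:
apply_moves(
  moves=[
    [0, 0.07, 0.063, 0.07, 0],
    [0, 0.07, 0.063, 0.07, 0],
    [0, 0.07, 0.063, 0.07, 0],
    [0, 0.07, 0.063, 0.07, 0],
    [0, 0.07, 0.063, 0.07, 0],
    [0, 0.05, 0.045, 0.05, 0],
  ],
)

```text
time: 10.1
eef_pos: [0.6488, 0.6575, 0.5616]
orientation: [0.904, -0.398, 0.056, -0.143]
wrist_force: [-0.3, 0.5, -0.6]
width: 0.0879
```

```bash
python3 st.py
```

```text
10.1 q [0.709 0.71  0.215 0.024 1.908 1.55 ] F [-0.3  0.5 -0.6] p [0.6488 0.6575 0.5616] z [ 0.216  0.214 -0.953] xang -47.4 w 0.0879
```

Call:
apply_moves(
  moves=[
    [0, 0.04, 0.036, 0.05, 0],
    [0, 0.07, 0.063, 0.08, 0],
    [0, 0.07, 0.063, 0.08, 0],
    [0, 0.07, 0.063, 0.08, 0],
    [0, 0.07, 0.063, 0.08, 0],
    [0, 0.07, 0.063, 0.08, 0],
    [0, 0.05, 0.045, 0.05, 0],
  ],
)

```text
time: 10.98
eef_pos: [0.7091, 0.6968, 0.6299]
orientation: [0.875, -0.386, 0.106, -0.271]
wrist_force: [0.2, -1.1, -0.5]
width: 0.0881
```

```bash
python3 st.py
```

```text
10.975 q [0.689 0.68  0.215 0.052 1.658 1.539] F [ 0.2 -1.1 -0.5] p [0.7091 0.6968 0.6299] z [ 0.395  0.393 -0.83 ] xang -47.1 w 0.0881
```

The tilt is 34° with the jaws level. I'll yaw to the balance's axis and approach the lug.

Call:
apply_moves(
  moves=[
    [0, -0.04, -0.06, -0.02, -0.1],
    [0, -0.06, -0.1, -0.04, -0.15],
    [0, -0.06, -0.1, -0.05, -0.15],
    [0, -0.06, -0.1, -0.06, -0.15],
    [0, -0.06, -0.1, -0.06, -0.05],
    [0, -0.06, -0.1, -0.06, 0],
    [0, -0.06, -0.1, -0.06, 0],
    [0, -0.05, -0.1, -0.08, 0],
    [0, -0.03, -0.1, -0.09, 0],
    [0, 0, -0.04, -0.04, 0],
  ],
)

```text
time: 12.22
eef_pos: [0.4756, 0.2633, 0.3596]
orientation: [0.714, -0.638, 0.184, -0.222]
wrist_force: [0.2, -0.3, -0.2]
width: 0.0879
```

```bash
cat > go.py <<'E'
from h import *
P=(.5798,.2006,.1411)
def show(targets):
    s=sense();M=R.from_quat(s["orientation"]).as_matrix();g=s["eef_pos"]+.006*M[:,2]
    print("grasp",g.round(4),"z",M[:,2].round(3),"x",M[:,0].round(3),"xang",np.degrees(np.arctan2(M[1,0],M[0,0])).round(1),"w",round(s["width"],4),"t",s["time"],"F",s["wrist_force"].round(1))
    c,sn=np.cos(P[2]),np.sin(P[2]);d=g-[P[0],P[1],0];print("in bal",(np.array([c*d[0]+sn*d[1],-sn*d[0]+c*d[1],d[2]])*1000).round(1))
    for t in targets:
        w=(np.array(t)-g)/.5; g=np.array(t); print(np.array(t).round(4),"frac",w.round(3))
def B(x,y,z): return bal(P,[x/1e3,y/1e3,z/1e3])
def lug(th):
    c,s=np.cos(th),np.sin(th); return B(150-228*c+45*s,0,64+228*s+45*c)
E
python3 -c "
from go import *
show([B(-78-70,0,109+104),B(-80,0,109)]);print(sense()['q'].round(2))"
```

```text
grasp [0.4789 0.2638 0.3546] z [ 0.546  0.083 -0.834] x [ 0.119 -0.993 -0.022] xang -83.2 w 0.0879 t 12.225 F [ 0.2 -0.3 -0.2]
in bal [-91.   76.8 354.6]
[0.4333 0.1798 0.213 ] frac [-0.091 -0.168 -0.283]
[0.5006 0.1893 0.109 ] frac [ 0.135  0.019 -0.208]
[ 0.5  -0.05  1.88 -0.28  0.77  2.11]
```

Call:
apply_moves(
  moves=[
    [0, -0.04, -0.05, -0.06, 0],
    [0, -0.051, -0.068, -0.1, 0],
    [0, 0, -0.05, -0.09, 0],
    [0, 0, 0, -0.033, 0],
    [0, 0.04, 0.006, -0.06, 0],
    [0, 0.05, 0.007, -0.078, 0],
    [0, 0.03, 0.004, -0.046, 0],
    [0, 0.015, 0.002, -0.024, 0],
    [0, 0, 0, 0, 0],
  ],
)

```text
time: 13.35
eef_pos: [0.5042, 0.2064, 0.1434]
orientation: [0.715, -0.644, 0.185, -0.203]
wrist_force: [-0.1, -0.1, 0.1]
width: 0.0878
```

```bash
python3 -c "
from go import *
show([B(-80,0,109)]);print(sense()['q'].round(2))
for n in ('top','side'):
    im,d=cams.get_image(n); g=sense()['eef_pos']; u=proj(n,g); print(n,u.round(0), proj(n,lug(0)).round(1)); cv2.imwrite(f'pics/{n}1.png',im)
a=cv2.imread('pics/top1.png')[180:340,90:280];b=cv2.imread('pics/side1.png')[110:260,180:370]
cv2.imwrite('pics/c2.png',np.hstack([cv2.resize(a,(399,336)),cv2.resize(b,(399,336))]))
"
```

```text
grasp [0.5074 0.2067 0.1383] z [ 0.525  0.052 -0.85 ] x [ 0.103 -0.995  0.003] xang -84.1 w 0.0878 t 13.35 F [-0.1 -0.1  0.1]
in bal [-70.8  16.2 138.3]
[0.5006 0.1893 0.109 ] frac [-0.014 -0.035 -0.059]
[ 0.35  0.29  2.17 -0.73  0.2   2.5 ]
top [168. 283.] [184.1 284.3]
side [246. 175.] [249.3 191.5]
```

View pics/c2.png

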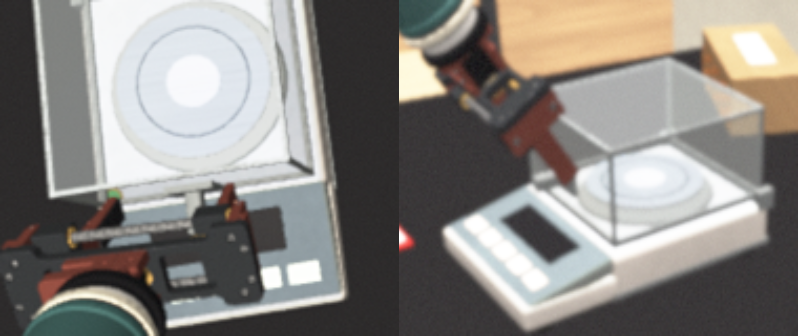

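The crop shows the open fingers straddling the lug, high and about 16 mm to the left. Joint 5 is at its lower limit, so some tilt has to be given up here. I can regain it later. I'll correct and go on.

Call:
apply_moves(
  moves=[
    [0, -0.03, -0.035, 0, 0],
    [0, -0.02, -0.01, -0.02, 0],
    [0, 0, 0, -0.03, 0],
    [0, 0, 0, -0.03, 0],
    [0, 0, 0, 0, 0],
  ],
)

```text
time: 14.08
eef_pos: [0.48, 0.1954, 0.1235]
orientation: [0.714, -0.649, 0.187, -0.184]
wrist_force: [0.1, 1.4, 1.2]
width: 0.0879
```

```bash
python3 -c "
from go import *
show([B(-80,0,109)]);print(sense()['q'].round(2))"
```

```text
grasp [0.483  0.1955 0.1184] z [ 0.506  0.022 -0.862] x [ 0.089 -0.996  0.027] xang -84.9 w 0.0879 t 14.075 F [0.1 1.4 1.2]
in bal [-96.5   8.6 118.4]
[0.5006 0.1893 0.109 ] frac [ 0.035 -0.012 -0.019]
[ 0.36  0.31  2.21 -0.96  0.2   2.75]
```

Call:
apply_moves(
  moves=[
    [0, 0.01, -0.004, 0, 0.05],
    [0, 0.015, -0.006, -0.01, 0.03],
    [0, 0.015, -0.006, -0.01, 0],
    [0, 0, 0, 0, 0],
  ],
)

```text
time: 14.58
eef_pos: [0.5029, 0.1945, 0.127]
orientation: [0.741, -0.622, 0.18, -0.18]
wrist_force: [1.1, -0.3, 0.2]
width: 0.0876
```

```bash
python3 -c "
from go import *
show([B(-80,0,109)]);print(sense()['q'].round(2))"
```

```text
grasp [0.5058 0.1948 0.1217] z [ 0.49   0.043 -0.871] x [ 0.162 -0.986  0.042] xang -80.7 w 0.0876 t 14.575 F [ 1.1 -0.3  0.2]
in bal [-74.    4.7 121.7]
[0.5006 0.1893 0.109 ] frac [-0.01  -0.011 -0.025]
[ 0.31  0.31  2.16 -0.6   0.2   2.28]
```

Call:
apply_moves(
  moves=[
    [0, -0.004, -0.006, -0.02, 0],
    [0, -0.004, -0.008, -0.03, 0],
    [0, 0, 0, -0.02, 0],
    [0, 0, 0, 0, 0],
  ],
)

```text
time: 15.08
eef_pos: [0.5003, 0.1962, 0.1053]
orientation: [0.741, -0.625, 0.179, -0.165]
wrist_force: [-0.9, 0.1, 0.6]
width: 0.0874
```

```bash
python3 -c "
from go import *
show([B(-80,0,109)]);print(sense()['q'].round(2))"
```

```text
grasp [0.5032 0.1963 0.1   ] z [ 0.472  0.021 -0.881] x [ 0.154 -0.986  0.059] xang -81.1 w 0.0874 t 15.075 F [-0.9  0.1  0.6]
in bal [-76.5   6.5 100. ]
[0.5006 0.1893 0.109 ] frac [-0.005 -0.014  0.018]
[ 0.34  0.36  2.16 -0.77  0.2   2.46]
```

Call:
apply_moves(
  moves=[
    [0, -0.003, -0.013, 0.018, 0],
    [0, 0, 0, 0, 0],
    [255, 0, 0, 0, 0],
    [255, 0, 0, 0, 0],
    [255, 0, 0, 0, 0],
    [255, 0, 0, 0, 0],
    [255, 0, 0, 0, 0],
  ],
  grip_force=15,
)

```text
time: 15.95
eef_pos: [0.4994, 0.1897, 0.1148]
orientation: [0.741, -0.625, 0.179, -0.166]
wrist_force: [-0.2, -0.2, -0.3]
width: 0.0412
```

```bash
python3 -c "
from go import *
show([lug(t) for t in (0,.2,.4,.6,.8,1.0)]);print(sense()['q'].round(2))"
```

```text
grasp [0.5023 0.1899 0.1095] z [ 0.473  0.021 -0.881] x [ 0.153 -0.986  0.058] xang -81.2 w 0.0412 t 15.95 F [-0.2 -0.2 -0.3]
in bal [-78.3   0.3 109.5]
[0.5026 0.1896 0.109 ] frac [ 0.001 -0.    -0.001]
[0.5159 0.1915 0.1534] frac [0.027 0.004 0.089]
[0.5377 0.1946 0.1942] frac [0.044 0.006 0.082]
[0.5672 0.1988 0.2299] frac [0.059 0.008 0.071]
[0.603  0.2039 0.2589] frac [0.072 0.01  0.058]
[0.6438 0.2097 0.2802] frac [0.082 0.012 0.043]
[ 0.32  0.34  2.16 -0.67  0.21  2.35]
```

Call:
apply_moves(
  moves=[
    [255, 0, 0, 0, 0],
    [255, 0, 0, 0, 0],
    [255, 0, 0, 0, 0],
    [255, 0, 0, 0, 0],
    [255, 0.004, 0, 0.022, 0],
    [255, 0.01, 0.001, 0.034, 0],
    [255, 0.013, 0.003, 0.033, 0],
  ],
)

```text
time: 16.82
eef_pos: [0.5131, 0.1942, 0.1599]
orientation: [0.741, -0.625, 0.179, -0.168]
wrist_force: [3.1, 7.8, -6.0]
width: 0.0145
```

```bash
python3 -c "
from go import *
show([lug(t) for t in (.3,.4,.5,.6,.7,.8,.9,1.0)]);print(sense()['q'].round(2))"
```

```text
grasp [0.516  0.1943 0.1546] z [ 0.475  0.026 -0.88 ] x [ 0.155 -0.986  0.055] xang -81.1 w 0.0145 t 16.825 F [ 3.1  7.8 -6. ]
in bal [-64.1   2.8 154.6]
[0.5258 0.1929 0.1744] frac [ 0.02  -0.003  0.039]
[0.5377 0.1946 0.1942] frac [0.024 0.003 0.04 ]
[0.5516 0.1966 0.2128] frac [0.028 0.004 0.037]
[0.5672 0.1988 0.2299] frac [0.031 0.004 0.034]
[0.5844 0.2012 0.2453] frac [0.034 0.005 0.031]
[0.603  0.2039 0.2589] frac [0.037 0.005 0.027]
[0.6229 0.2067 0.2706] frac [0.04  0.006 0.023]
[0.6438 0.2097 0.2802] frac [0.042 0.006 0.019]
[ 0.32  0.26  2.09 -0.38  0.33  2.05]
```

Holding the lug (14.5 mm) and lifting. Continuing along the arc.

Call:
apply_moves(
  moves=[
    [255, 0.02, -0.003, 0.039, 0],
    [255, 0.024, 0.002, 0.04, 0],
    [255, 0.028, 0.003, 0.037, 0],
    [255, 0.031, 0.004, 0.034, 0],
    [255, 0.034, 0.005, 0.031, 0],
    [255, 0.037, 0.005, 0.027, 0],
    [255, 0.036, 0.005, 0.022, 0],
    [255, 0, 0, 0, 0],
  ],
)

```text
time: 17.82
eef_pos: [0.6198, 0.2089, 0.2768]
orientation: [0.74, -0.625, 0.178, -0.172]
wrist_force: [-5.3, 26.0, 3.7]
width: 0.0151
```

```bash
python3 -c "
from go import *
show([lug(t) for t in (.9,.95,1.0,1.02)]);print(sense()['q'].round(2))"
```

```text
grasp [0.6227 0.2091 0.2716] z [ 0.478  0.032 -0.878] x [ 0.155 -0.987  0.048] xang -81.1 w 0.0151 t 17.825 F [-5.3 26.   3.7]
in bal [ 43.6   2.4 271.6]
[0.6229 0.2067 0.2706] frac [ 0.    -0.005 -0.002]
[0.6332 0.2082 0.2756] frac [0.021 0.003 0.01 ]
[0.6438 0.2097 0.2802] frac [0.021 0.003 0.009]
[0.6481 0.2103 0.2818] frac [0.009 0.001 0.003]
[ 0.27  0.22  1.76 -0.16  0.68  1.77]
```

Call:
apply_moves(
  moves=[
    [255, 0.01, -0.004, 0.005, 0],
    [255, 0.021, 0.001, 0.01, 0],
    [255, 0.014, 0.0, 0.006, 0],
    [255, 0, 0, 0, 0],
    [255, 0, 0, 0, 0],
  ],
)

```text
time: 18.45
eef_pos: [0.6407, 0.2083, 0.2864]
orientation: [0.74, -0.625, 0.176, -0.172]
wrist_force: [-4.0, 30.0, 1.4]
width: 0.0216
```

```bash
python3 -c "
from go import *
show([lug(1.0)])"
```

```text
grasp [0.6436 0.2085 0.2812] z [ 0.476  0.034 -0.879] x [ 0.155 -0.987  0.046] xang -81.1 w 0.0216 t 18.45 F [-4.  30.   1.4]
in bal [ 64.3  -1.1 281.2]
[0.6438 0.2097 0.2802] frac [ 0.001  0.002 -0.002]
```

Call:
apply_moves(
  moves=[
    [255, 0, 0.006, 0, 0],
    [255, 0, 0.006, 0, 0],
    [255, 0, 0, 0, 0],
  ],
)

```text
time: 18.82
eef_pos: [0.6402, 0.2119, 0.2863]
orientation: [0.741, -0.625, 0.177, -0.17]
wrist_force: [-6.3, 19.3, 4.2]
width: 0.0148
```

```bash
python3 -c "
from go import *
show([lug(1.0)])
for n in ('top','side'):
    im,d=cams.get_image(n); cv2.imwrite(f'pics/{n}2.png',im); print(n, proj(n,[B(42,95,232),B(42,-95,232),B(50,0,78)]).round(0).tolist())
a=cv2.imread('pics/top2.png')[120:360,80:320];b=cv2.imread('pics/side2.png')[60:260,170:370]
cv2.imwrite('pics/c3.png',np.hstack([cv2.resize(a,(400,400)),cv2.resize(b,(400,400))]))
"
```

```text
grasp [0.6431 0.2121 0.281 ] z [ 0.475  0.03  -0.879] x [ 0.155 -0.987  0.05 ] xang -81.1 w 0.0148 t 18.825 F [-6.3 19.3  4.2]
in bal [ 64.3   2.5 281. ]
[0.6438 0.2097 0.2802] frac [ 0.002 -0.005 -0.002]
top [[90.0, 212.0], [212.0, 194.0], [182.0, 219.0]]
side [[271.0, 120.0], [315.0, 141.0], [296.0, 190.0]]
```

View pics/c3.png

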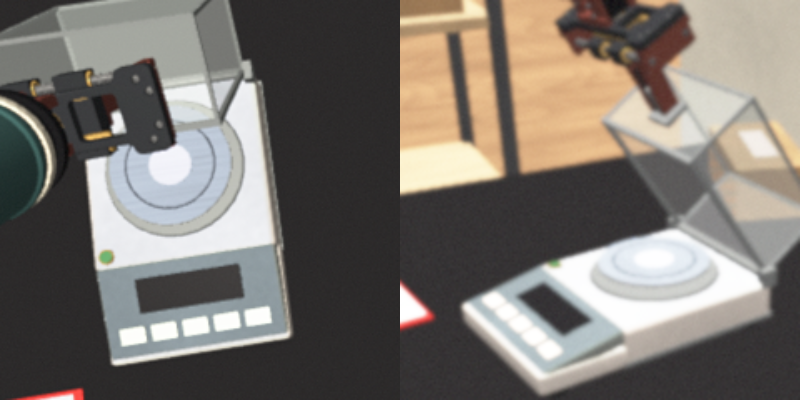

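The cover is fully raised on its stop, and the pan is visible and clear. I'll release the lug, retreat, then regain tilt at the reach limit on the way to the weight.

Call:
apply_moves(
  moves=[
    [0, 0, 0, 0, 0],
    [0, 0, 0, 0, 0],
    [0, 0, 0, 0, 0],
    [0, -0.02, 0, 0.036, 0],
    [0, -0.038, -0.002, 0.07, 0],
    [0, -0.038, -0.05, 0.09, -0.1],
    [0, 0.02, -0.1, 0.06, -0.16],
    [0, 0.06, -0.1, 0.04, -0.16],
    [0, 0.06, -0.1, 0.04, -0.06],
    [0, 0.08, -0.08, 0.04, 0],
  ],
)

```text
time: 20.18
eef_pos: [0.7029, -0.0112, 0.4734]
orientation: [-0.562, 0.79, -0.215, 0.116]
wrist_force: [1.0, 1.2, -0.3]
width: 0.0878
```

```bash
python3 st.py; python3 -c "
from go import *
n='side';im,d=cams.get_image(n);cv2.imwrite('pics/side3.png',im)"
```

```text
20.175 q [-0.01   0.182  1.316 -0.223  1.201  1.93 ] F [ 1.   1.2 -0.3] p [ 0.7029 -0.0112  0.4734] z [ 0.424 -0.21  -0.881] xang -110.0 w 0.0878
```

Call:
apply_moves(
  moves=[
    [0, 0.08, 0, 0.02, 0],
    [0, 0.12, 0, 0.03, 0],
    [0, 0.1, 0, 0.03, 0],
    [0, 0.08, 0, 0.04, 0],
    [0, 0.07, 0, 0.06, 0],
    [0, 0.07, 0, 0.07, 0],
    [0, 0.07, 0, 0.07, 0],
    [0, 0.05, 0, 0.05, 0],
  ],
)

```text
time: 21.22
eef_pos: [0.9715, -0.0139, 0.6159]
orientation: [-0.56, 0.782, -0.235, 0.141]
wrist_force: [0.5, -0.4, 0.3]
width: 0.0879
```

```bash
python3 -c "
from go import *
show([]);print(sense()['q'].round(2))"
```

```text
grasp [ 0.9744 -0.0152  0.6108] z [ 0.484 -0.209 -0.85 ] x [-0.333 -0.942  0.042] xang -109.5 w 0.0879 t 21.225 F [ 0.5 -0.4  0.3]
in bal [ 360.3 -269.1  610.8]
[-0.01  0.69  0.21 -0.21  1.72  1.8 ]
```

Call:
apply_moves(
  moves=[
    [0, 0.06, 0, 0.06, 0],
    [0, 0.07, 0.0, 0.08, 0],
    [0, 0.04, 0, 0.05, 0],
  ],
)

```text
time: 21.6
eef_pos: [0.9837, -0.0186, 0.6544]
orientation: [-0.556, 0.768, -0.263, 0.178]
wrist_force: [0.8, -0.2, -0.2]
width: 0.0877
```

```bash
python3 -c "
from go import *
show([np.array([.6,-.35,.25]),np.array([.567,-.387,.033])]);print(sense()['q'].round(2))"
```

```text
grasp [ 0.9871 -0.0198  0.6496] z [ 0.565 -0.206 -0.799] x [-0.319 -0.948  0.019] xang -108.6 w 0.0877 t 21.6 F [ 0.8 -0.2 -0.2]
in bal [ 372.3 -275.5  649.6]
[ 0.6  -0.35  0.25] frac [-0.774 -0.66  -0.799]
[ 0.567 -0.387  0.033] frac [-0.066 -0.074 -0.434]
[-0.02  0.66  0.21 -0.2   1.64  1.79]
```

The tilt is now 37° with 1° of roll. On the weight approach the brown bottle sits at rear-left, so I'll use a tool azimuth of about +28° to clear it.

Call:
apply_moves(
  moves=[
    [0, -0.05, -0.04, -0.02, 0.05],
    [0, -0.08, -0.07, -0.04, 0.1],
    [0, -0.08, -0.08, -0.05, 0.12],
    [0, -0.08, -0.08, -0.05, 0.12],
    [0, -0.08, -0.08, -0.05, 0.12],
    [0, -0.08, -0.07, -0.06, 0.12],
    [0, -0.08, -0.07, -0.06, 0.12],
    [0, -0.07, -0.05, -0.08, 0.03],
    [0, -0.07, -0.05, -0.09, 0],
    [0, -0.06, -0.05, -0.09, 0],
  ],
)

```text
time: 22.85
eef_pos: [0.6179, -0.3397, 0.3558]
orientation: [0.816, -0.485, 0.171, -0.264]
wrist_force: [1.1, -0.4, 0.3]
width: 0.088
```

```bash
python3 -c "
from go import *
s=sense();a=R.from_quat(s['orientation']).as_matrix()[:,2];W=np.array([.567,-.387,.033])
show([W-.15*a,W]);print(s['q'].round(2))
for u,v in [(448,278.5),(488.5,203)]: print(onz('top',u,v,.07).round(3))"
```

```text
grasp [ 0.6212 -0.3381  0.351 ] z [ 0.536  0.265 -0.802] x [ 0.472 -0.882  0.024] xang -61.9 w 0.088 t 22.85 F [ 1.1 -0.4  0.3]
in bal [ -34.8 -539.2  351. ]
[ 0.4867 -0.4268  0.1533] frac [-0.269 -0.177 -0.395]
[ 0.567 -0.387  0.033] frac [ 0.161  0.08  -0.241]
[-0.91  0.34  1.44  0.66  1.28 -0.  ]
[ 0.509 -0.295  0.07 ]
[ 0.654 -0.383  0.07 ]
```

Call:
apply_moves(
  moves=[
    [0, -0.04, -0.025, -0.05, 0],
    [0, -0.06, -0.04, -0.09, 0],
    [0, -0.06, -0.04, -0.09, 0],
    [0, -0.06, -0.04, -0.09, 0],
    [0, -0.049, -0.032, -0.075, 0],
    [0, 0.04, 0.02, -0.06, 0],
    [0, 0.04, 0.02, -0.06, 0],
    [0, 0, 0, 0, 0],
  ],
)

```text
time: 23.85
eef_pos: [0.5248, -0.4055, 0.0969]
orientation: [0.816, -0.484, 0.169, -0.266]
wrist_force: [1.0, -0.4, 0.6]
width: 0.0877
```

```bash
python3 -c "
from go import *
show([np.array([.567,-.387,.033])]);print(sense()['q'].round(2))
T=[];n='top';im,d=cams.get_image(n);cv2.imwrite('pics/t4.png',im)
im2,_=cams.get_image('side');cv2.imwrite('pics/s4.png',im2)
s=sense();a=R.from_quat(s['orientation']).as_matrix()[:,2];t=s['eef_pos']+.025*a
print(proj('top',t),proj('side',t),proj('side',[.567,-.387,.07]))
cv2.imwrite('pics/c4.png',np.hstack([cv2.resize(im[180:300,410:530],(400,400)),cv2.resize(im2[290:420,340:470],(400,400))]))"
```

```text
grasp [ 0.528  -0.4039  0.0921] z [ 0.532  0.27  -0.802] x [ 0.474 -0.88   0.018] xang -61.7 w 0.0877 t 23.85 F [ 1.  -0.4  0.6]
in bal [-136.3 -591.2   92.1]
[ 0.567 -0.387  0.033] frac [ 0.078  0.034 -0.118]
[-1.1   0.63  1.69  0.8   0.99 -0.54]
[504.44510366 261.41385846] [418.85139362 365.31685276] [428.14074298 356.70836323]
```

View pics/c4.png

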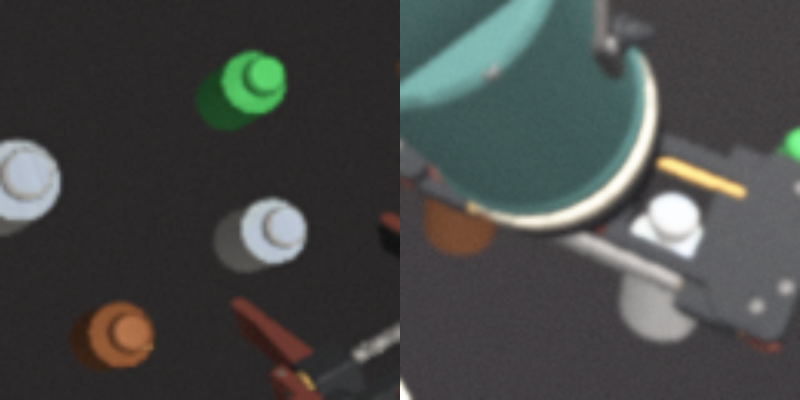

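The top crop shows the knob at (495.5,248.1), with the fingers (tips at crop 238,303 and 385,220) straddling its approach line. Moving in.

Call:
apply_moves(
  moves=[
    [0, 0.03, 0.013, -0.045, 0],
    [0, 0.03, 0.013, -0.045, 0],
    [0, 0.017, 0.007, -0.027, 0],
    [0, 0, 0, 0, 0],
    [255, 0, 0, 0, 0],
    [255, 0, 0, 0, 0],
    [255, 0, 0, 0, 0],
    [255, 0, 0, 0, 0],
    [255, 0, 0, 0, 0],
    [255, 0, 0, 0, 0],
  ],
  grip_force=25,
)

```text
time: 25.2
eef_pos: [0.5633, -0.3904, 0.0399]
orientation: [0.816, -0.485, 0.17, -0.265]
wrist_force: [-0.2, 0.3, 1.1]
width: 0.0377
```

Call:
apply_moves(
  moves=[
    [255, 0, 0, 0, 0],
    [255, 0, 0, 0, 0],
    [255, 0, 0, 0, 0],
  ],
)

```text
time: 25.58
eef_pos: [0.5633, -0.3904, 0.0399]
orientation: [0.816, -0.485, 0.17, -0.265]
wrist_force: [-0.9, -1.1, 2.1]
width: 0.0375
```

```bash
python3 -c "
from go import *
show([np.array([.567,-.387,.033])]);print(sense()['q'].round(2))"
```

```text
grasp [ 0.5665 -0.3888  0.0351] z [ 0.534  0.268 -0.802] x [ 0.473 -0.881  0.02 ] xang -61.8 w 0.0375 t 25.575 F [-0.9 -1.1  2.1]
in bal [ -96.1 -581.7   35.1]
[ 0.567 -0.387  0.033] frac [ 0.001  0.004 -0.004]
[-1.03  0.72  1.69  0.87  0.89 -0.58]
```

Call:
apply_moves(
  moves=[
    [255, 0, 0, 0.03, 0],
    [255, 0, 0, 0.08, 0],
    [255, 0, 0, 0.1, 0],
    [255, -0.01, 0.02, 0.1, -0.05],
    [255, -0.01, 0.06, 0.08, -0.05],
    [255, -0.01, 0.09, 0.05, -0.05],
    [255, -0.01, 0.1, 0.02, -0.05],
    [255, 0, 0.1, 0, -0.05],
    [255, 0, 0.1, 0, -0.05],
    [255, 0, 0.1, 0, -0.035],
  ],
)

```text
time: 26.82
eef_pos: [0.5416, -0.1029, 0.2696]
orientation: [0.719, -0.62, 0.213, -0.231]
wrist_force: [0.5, -0.4, -4.8]
width: 0.0376
```

```bash
python3 -c "
from go import *
show([B(-20,0,230),B(50,0,140),B(50,0,113)]);print(sense()['q'].round(2))"
```

```text
grasp [ 0.5451 -0.1025  0.2648] z [ 0.593  0.069 -0.802] x [ 0.14  -0.99   0.019] xang -82.0 w 0.0376 t 26.825 F [ 0.5 -0.4 -4.8]
in bal [ -76.9 -295.2  264.8]
[0.56   0.1978 0.23  ] frac [ 0.03   0.601 -0.07 ]
[0.6293 0.2076 0.14  ] frac [ 0.139  0.02  -0.18 ]
[0.6293 0.2076 0.113 ] frac [ 0.     0.    -0.054]
[-0.56  0.06  2.06  0.7   0.62  0.36]
```

Call:
apply_moves(
  moves=[
    [255, 0, 0.1, 0, 0],
    [255, 0, 0.11, 0, 0],
    [255, 0, 0.11, 0, 0],
    [255, 0, 0.11, -0.01, 0],
    [255, 0.01, 0.1, -0.03, 0],
    [255, 0.02, 0.07, -0.03, 0],
    [255, 0, 0, 0, 0],
    [255, 0, 0, 0, 0],
  ],
)

```text
time: 27.82
eef_pos: [0.5558, 0.1675, 0.2367]
orientation: [0.72, -0.621, 0.212, -0.227]
wrist_force: [-0.3, -0.4, -4.9]
width: 0.0372
```

```bash
python3 -c "
from go import *
show([B(50,0,140),B(50,0,113)]);print(sense()['q'].round(2))
im,d=cams.get_image('side');cv2.imwrite('pics/s5.png',im)
im2,d=cams.get_image('top')
s=sense();g=s['eef_pos']+.006*R.from_quat(s['orientation']).as_matrix()[:,2]
print('proj grasp',proj('side',g),proj('side',g+[0,0,.035]),proj('side',g-[0,0,.035]))
cv2.imwrite('pics/c5.png',np.hstack([cv2.resize(im[60:260,170:370],(500,500)),cv2.resize(im2[160:340,120:228],(300,500))]))"
```

```text
grasp [0.5594 0.1678 0.2319] z [ 0.587  0.064 -0.807] x [ 0.139 -0.99   0.022] xang -82.0 w 0.0372 t 27.825 F [-0.3 -0.4 -4.9]
in bal [-24.8 -29.6 231.9]
[0.6293 0.2076 0.14  ] frac [ 0.14   0.08  -0.184]
[0.6293 0.2076 0.113 ] frac [ 0.     0.    -0.054]
[ 0.21  0.14  2.06 -0.2   0.31  1.8 ]
proj grasp [273.22866248 138.62403161] [272.30992924 122.82147558] [274.11546361 153.87734348]
```

View pics/c5.png

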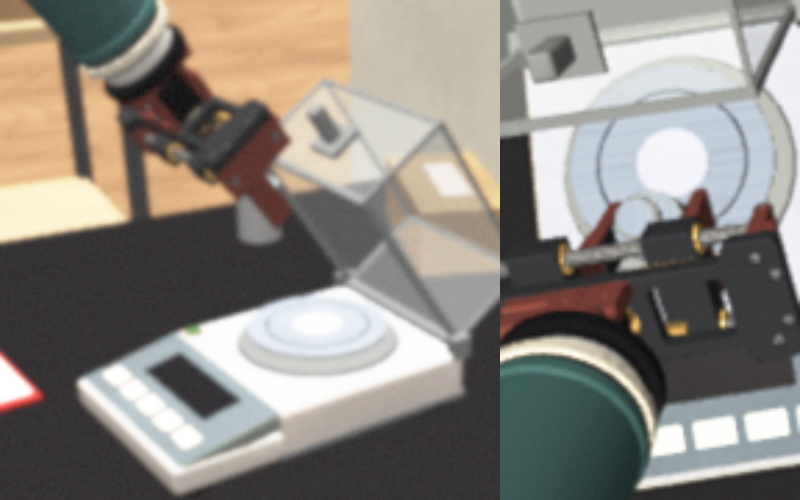

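```bash
python3 -c "
from go import *
print(onz('top',170.4,237.3,.267))"
```

```text
[0.56038315 0.16229982 0.267     ]
```

Call:
apply_moves(
  moves=[
    [255, 0.0, 0.03, -0.01, 0],
    [255, 0.01, 0.034, -0.03, 0],
    [255, 0.03, 0.006, -0.04, 0],
    [255, 0.04, 0.004, -0.05, 0],
    [255, 0.036, 0.004, -0.034, 0],
    [255, 0.024, 0.002, -0.02, 0],
    [255, 0, 0, 0, 0],
  ],
)

```text
time: 28.8
eef_pos: [0.6301, 0.211, 0.1529]
orientation: [0.719, -0.624, 0.212, -0.221]
wrist_force: [0.2, -0.2, -5.1]
width: 0.0372
```

```bash
python3 -c "
from go import *
show([B(50,0,140),B(50,0,113)]);print(sense()['q'].round(2))
im2,d=cams.get_image('top');im,_=cams.get_image('side')
print(proj('top',B(50,0,78)),proj('side',B(50,0,78)))
cv2.imwrite('pics/c6.png',np.hstack([cv2.resize(im2[170:290,120:240],(400,400),interpolation=2),cv2.resize(im[110:230,230:350],(400,400),interpolation=2)]))"
```

```text
grasp [0.6336 0.2113 0.148 ] z [ 0.58   0.053 -0.813] x [ 0.132 -0.991  0.029] xang -82.4 w 0.0372 t 28.8 F [ 0.2 -0.2 -5.1]
in bal [ 54.8   3.  148. ]
[0.6293 0.2076 0.14  ] frac [-0.009 -0.007 -0.016]
[0.6293 0.2076 0.113 ] frac [ 0.     0.    -0.054]
[ 0.28  0.4   1.97 -0.58  0.2   2.25]
[182.04836317 218.8023524 ] [296.45629463 189.90308641]
```

View pics/c6.png

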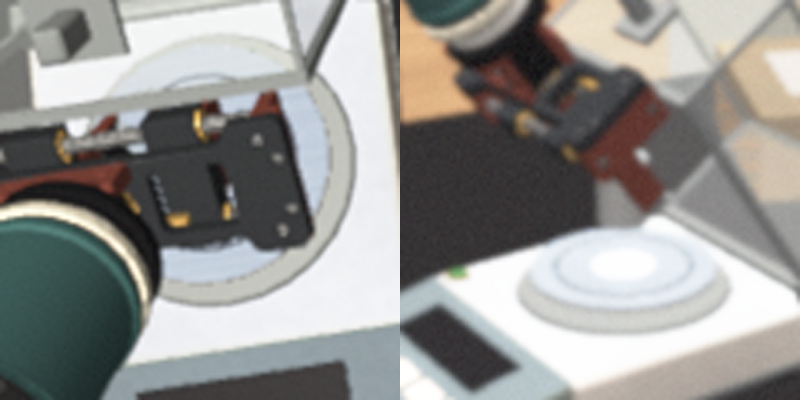

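The weight is over the pan, held upright, and the body clears the cover edge. Joint 5 is near its limit again, so I'll descend in small steps with corrections.

Call:
apply_moves(
  moves=[
    [255, -0.006, -0.006, -0.016, 0],
    [255, -0.006, -0.004, -0.02, 0],
    [255, -0.002, -0.002, -0.016, 0],
    [255, 0, 0, 0, 0],
  ],
)

```text
time: 29.4
eef_pos: [0.6239, 0.2113, 0.1357]
orientation: [0.72, -0.627, 0.211, -0.21]
wrist_force: [-0.8, -1.0, -5.2]
width: 0.0373
```

```bash
python3 -c "
from go import *
show([B(50,0,113)]);print(sense()['q'].round(2))"
```

```text
grasp [0.6273 0.2116 0.1308] z [ 0.567  0.038 -0.823] x [ 0.126 -0.991  0.041] xang -82.8 w 0.0373 t 29.4 F [-0.8 -1.  -5.2]
in bal [ 48.6   4.2 130.8]
[0.6293 0.2076 0.113 ] frac [ 0.004 -0.008 -0.036]
[ 0.29  0.42  1.98 -0.7   0.2   2.37]
```

Call:
apply_moves(
  moves=[
    [255, 0.002, -0.01, -0.014, 0.01],
    [255, 0.004, -0.008, -0.014, 0],
    [255, 0, 0, 0, 0],
  ],
)

```text
time: 29.78
eef_pos: [0.6297, 0.2061, 0.1281]
orientation: [0.723, -0.625, 0.21, -0.204]
wrist_force: [-0.2, -0.8, -6.0]
width: 0.0373
```

```bash
python3 -c "
from go import *
show([B(50,0,113)]);print(sense()['q'].round(2))"
```

```text
grasp [0.6331 0.2063 0.1232] z [ 0.558  0.033 -0.829] x [ 0.13  -0.99   0.048] xang -82.5 w 0.0373 t 29.775 F [-0.2 -0.8 -6. ]
in bal [ 53.5  -1.9 123.2]
[0.6293 0.2076 0.113 ] frac [-0.008  0.003 -0.02 ]
[ 0.28  0.44  1.97 -0.67  0.2   2.33]
```

Call:
apply_moves(
  moves=[
    [255, -0.008, -0.002, -0.008, 0],
    [255, -0.004, -0.002, -0.008, 0],
    [255, 0, 0, -0.004, 0],
    [255, 0, 0, 0, 0],
  ],
)

```text
time: 30.28
eef_pos: [0.6247, 0.2068, 0.1216]
orientation: [0.724, -0.626, 0.209, -0.2]
wrist_force: [0.0, -0.6, -5.6]
width: 0.0377
```

```bash
python3 -c "
from go import *
show([B(50,0,113)]);print(sense()['q'].round(2))"
```

```text
grasp [0.628  0.2069 0.1166] z [ 0.554  0.027 -0.832] x [ 0.128 -0.99   0.053] xang -82.7 w 0.0377 t 30.275 F [ 0.  -0.6 -5.6]
in bal [ 48.6  -0.5 116.6]
[0.6293 0.2076 0.113 ] frac [ 0.003  0.001 -0.007]
[ 0.29  0.45  1.97 -0.73  0.2   2.39]
```

Call:
apply_moves(
  moves=[
    [255, 0.002, 0, -0.005, 0],
    [255, 0.002, 0, -0.005, 0],
    [255, 0, 0, 0, 0],
  ],
)

```text
time: 30.65
eef_pos: [0.6274, 0.2076, 0.118]
orientation: [0.724, -0.627, 0.21, -0.199]
wrist_force: [-0.9, -0.4, -3.2]
width: 0.0378
```

```bash
python3 -c "
from go import *
show([B(50,0,113)])"
```

```text
grasp [0.6307 0.2077 0.113 ] z [ 0.553  0.025 -0.833] x [ 0.126 -0.99   0.054] xang -82.7 w 0.0378 t 30.65 F [-0.9 -0.4 -3.2]
in bal [ 5.14e+01 -1.00e-01  1.13e+02]
[0.6293 0.2076 0.113 ] frac [-0.003 -0.     0.   ]
```

Call:
apply_moves(
  moves=[
    [255, -0.002, 0, -0.003, 0],
    [255, 0, 0, 0, 0],
  ],
)

```text
time: 30.9
eef_pos: [0.6269, 0.2079, 0.1174]
orientation: [0.724, -0.627, 0.21, -0.199]
wrist_force: [1.3, -0.3, -2.8]
width: 0.0373
```

```bash
python3 -c "
from go import *
show([B(50,0,113)])"
```

```text
grasp [0.6302 0.2081 0.1124] z [ 0.553  0.024 -0.833] x [ 0.126 -0.991  0.055] xang -82.7 w 0.0373 t 30.9 F [ 1.3 -0.3 -2.8]
in bal [ 51.    0.3 112.4]
[0.6293 0.2076 0.113 ] frac [-0.002 -0.001  0.001]
```

Call:
apply_moves(
  moves=[
    [255, 0, 0, -0.004, 0],
    [255, 0, 0, 0, 0],
  ],
)

```text
time: 31.15
eef_pos: [0.6269, 0.2081, 0.1158]
orientation: [0.724, -0.627, 0.21, -0.198]
wrist_force: [0.8, -1.8, 1.4]
width: 0.0374
```

```bash
python3 -c "
from go import *
show([B(50,0,113)])"
```

```text
grasp [0.6302 0.2082 0.1108] z [ 0.552  0.023 -0.834] x [ 0.125 -0.991  0.056] xang -82.8 w 0.0374 t 31.15 F [ 0.8 -1.8  1.4]
in bal [ 51.    0.4 110.8]
[0.6293 0.2076 0.113 ] frac [-0.002 -0.001  0.004]
```

Call:
apply_moves(
  moves=[
    [0, 0, 0, 0, 0],
    [0, 0, 0, 0, 0],
    [0, 0, 0, 0, 0],
    [0, 0, 0, 0, 0],
    [0, 0, 0, 0, 0],
  ],
)

```text
time: 31.78
eef_pos: [0.6264, 0.2082, 0.1154]
orientation: [0.724, -0.627, 0.21, -0.197]
wrist_force: [-0.6, -0.3, 0.3]
width: 0.0839
```

Call:
apply_moves(
  moves=[
    [0, -0.014, 0, 0.02, 0],
    [0, -0.027, -0.001, 0.04, 0],
    [0, -0.04, -0.002, 0.06, 0],
    [0, -0.04, -0.002, 0.06, 0],
    [0, -0.05, -0.002, 0.06, 0],
    [0, -0.05, -0.002, 0.06, 0],
    [0, 0, 0, 0, 0],
  ],
)

```text
time: 32.65
eef_pos: [0.5157, 0.2041, 0.2678]
orientation: [0.723, -0.627, 0.21, -0.199]
wrist_force: [0.5, 0.6, -0.6]
width: 0.0877
```

```bash
python3 -c "
from go import *
show([lug(1.0)]);print(sense()['q'].round(2))
im2,d=cams.get_image('top');im,_=cams.get_image('side')
print(proj('top',[B(50,0,78),B(50,0,75.5+70)]),proj('side',[B(50,0,75.5),B(50,0,145.5)]))
cv2.imwrite('pics/c7.png',np.hstack([cv2.resize(im2[170:290,120:240],(400,400),interpolation=2),cv2.resize(im[110:230,230:350],(400,400),interpolation=2)]))"
```

```text
grasp [0.519  0.2043 0.2628] z [ 0.554  0.025 -0.832] x [ 0.126 -0.991  0.054] xang -82.8 w 0.0877 t 32.65 F [ 0.5  0.6 -0.6]
in bal [-59.7  12.2 262.8]
[0.6438 0.2097 0.2802] frac [0.25  0.011 0.035]
[ 0.36  0.07  2.01 -0.36  0.52  2.06]
[[182.04836317 218.8023524 ]
 [169.84558767 210.66721216]] [[296.4871898  190.82149172]
 [295.59533553 164.30978786]]
```

View pics/c7.png

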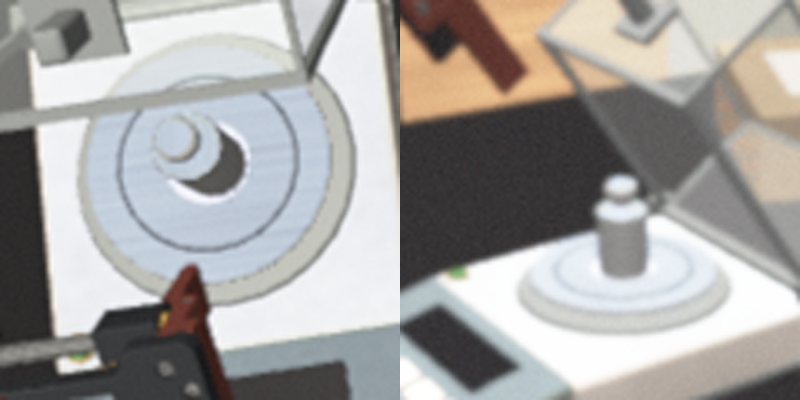

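The weight stands upright near the pan's centre: knob at top px (172.5,211.4) against (169.8,210.7) for exact centre, about 4 mm off. Before gripping the lug I'll visit the closed-lug position in free air, so the tilt settles to what the joint limits allow there.

Call:
apply_moves(
  moves=[
    [0, -0.02, -0.01, -0.05, 0],
    [0, -0.02, -0.02, -0.08, 0],
    [0, -0.01, -0.01, -0.07, 0.01],
    [0, -0.005, -0.01, -0.05, 0.02],
    [0, -0.005, -0.01, -0.04, 0.01],
    [0, 0, -0.01, -0.03, 0],
    [0, 0, 0, 0, 0],
  ],
)

```text
time: 33.62
eef_pos: [0.4904, 0.1831, 0.1326]
orientation: [0.738, -0.618, 0.204, -0.179]
wrist_force: [-0.3, -0.7, -0.0]
width: 0.0882
```

```bash
python3 -c "
from go import *
show([B(-80,0,109)]);print(sense()['q'].round(2))"
```

```text
grasp [0.4935 0.1832 0.1275] z [ 0.522  0.012 -0.853] x [ 0.154 -0.985  0.08 ] xang -81.1 w 0.0882 t 33.625 F [-0.3 -0.7 -0. ]
in bal [-87.9  -5.1 127.5]
[0.5006 0.1893 0.109 ] frac [ 0.014  0.012 -0.037]
[ 0.33  0.29  2.21 -0.96  0.2   2.64]
```

Call:
apply_moves(
  moves=[
    [0, 0.01, 0.008, -0.02, 0.03],
    [0, 0.006, 0.006, -0.025, 0.02],
    [0, 0.0, 0.004, -0.02, 0],
    [0, 0, 0, 0, 0],
  ],
)

```text
time: 34.12
eef_pos: [0.4997, 0.2008, 0.1145]
orientation: [0.754, -0.603, 0.198, -0.17]
wrist_force: [-0.1, -0.7, -0.1]
width: 0.088
```

```bash
python3 -c "
from go import *
show([B(-80,0,109)]);print(sense()['q'].round(2))"
```

```text
grasp [0.5028 0.2009 0.1093] z [ 0.503  0.019 -0.864] x [ 0.195 -0.976  0.093] xang -78.7 w 0.088 t 34.125 F [-0.1 -0.7 -0.1]
in bal [-76.2  11.2 109.3]
[0.5006 0.1893 0.109 ] frac [-0.004 -0.023 -0.001]
[ 0.36  0.35  2.18 -0.96  0.2   2.62]
```

Roll has crept in to 0.09 rad because the wrist limit was hit from the right-hand side. I'll hit it from the other side instead: up, spin +40°, down to the limit, up, and spin back, to cancel the roll and trim the tilt.

Call:
apply_moves(
  moves=[
    [0, 0, -0.01, 0.06, 0],
    [0, 0, -0.01, 0.1, 0.1],
    [0, 0, 0, 0.1, 0.16],
    [0, 0, 0, 0, 0.17],
    [0, 0, 0, 0, 0.17],
    [0, 0, 0, 0, 0.1],
    [0, -0.01, 0, -0.09, 0],
    [0, -0.01, 0, -0.09, 0],
    [0, 0, 0, -0.05, 0],
    [0, 0, 0, 0, 0],
  ],
)

```text
time: 35.38
eef_pos: [0.4994, 0.1754, 0.0928]
orientation: [0.855, -0.468, 0.137, -0.177]
wrist_force: [-0.0, 0.1, 0.4]
width: 0.0878
```

```bash
python3 -c "
from go import *
show([B(-80,0,109)]);print(sense()['q'].round(2))"
```

```text
grasp [0.5018 0.1764 0.0874] z [ 0.401  0.175 -0.899] x [ 0.524 -0.849  0.069] xang -58.3 w 0.0878 t 35.375 F [-0.   0.1  0.4]
in bal [-80.7 -13.   87.4]
[0.5006 0.1893 0.109 ] frac [-0.002  0.026  0.043]
[0.12 0.37 2.18 0.69 0.2  0.47]
```

Call:
apply_moves(
  moves=[
    [0, -0.02, 0.01, 0.08, 0],
    [0, -0.02, 0.02, 0.11, -0.05],
    [0, 0, 0.02, 0.12, -0.1],
    [0, 0, 0.02, 0.12, -0.1],
    [0, 0.02, 0, 0.1, -0.1],
    [0, 0.05, 0, 0.02, -0.042],
    [0, 0.08, 0, 0, 0],
    [0, 0.08, 0, 0, 0],
    [0, 0, 0, 0, 0],
  ],
)

```text
time: 36.5
eef_pos: [0.5997, 0.2106, 0.3386]
orientation: [0.755, -0.616, 0.165, -0.154]
wrist_force: [-0.4, -0.3, 0.2]
width: 0.0883
```

```bash
python3 -c "
from go import *
s=sense();a=R.from_quat(s['orientation']).as_matrix()[:,2];L=B(65,3.5,280)
show([L-.08*a,L]);print(sense()['q'].round(2))"
```

```text
grasp [0.6023 0.2108 0.3332] z [ 0.439  0.029 -0.898] x [ 0.188 -0.98   0.06 ] xang -79.2 w 0.0883 t 36.5 F [-0.4 -0.3  0.2]
in bal [ 23.7   6.9 333.2]
[0.6085 0.2109 0.3518] frac [0.012 0.    0.037]
[0.6437 0.2132 0.28  ] frac [ 0.07   0.005 -0.144]
[ 0.28  0.14  1.67 -0.12  0.89  1.71]
```

Call:
apply_moves(
  moves=[
    [0, 0.02, 0.001, -0.02, -0.042],
    [0, 0.033, 0.002, -0.043, 0],
    [0, 0.03, 0.002, -0.043, 0],
    [0, 0, 0, 0, 0],
    [255, 0, 0, 0, 0],
    [255, 0, 0, 0, 0],
    [255, 0, 0, 0, 0],
    [255, 0, 0, 0, 0],
    [255, 0, 0, 0, 0],
    [255, 0, 0, 0, 0],
  ],
  grip_force=20,
)

```text
time: 37.75
eef_pos: [0.6394, 0.2136, 0.2847]
orientation: [0.742, -0.631, 0.167, -0.15]
wrist_force: [-1.0, -0.3, 0.3]
width: 0.0311
```

Call:
apply_moves(
  moves=[
    [255, 0, 0, 0, 0],
    [255, 0, 0, 0, 0],
    [255, 0, 0, 0, 0],
    [255, 0, 0, 0, 0],
    [255, 0, 0, 0, 0],
  ],
)

```text
time: 38.38
eef_pos: [0.6395, 0.2123, 0.2846]
orientation: [0.742, -0.632, 0.168, -0.149]
wrist_force: [1.2, -6.8, 1.0]
width: 0.0151
```

```bash
python3 -c "
from go import *
show([lug(t) for t in (1,.9,.8,.7,.6,.5,.4,.3,.2,.1,0)]);print(sense()['q'].round(2))"
```

```text
grasp [0.6422 0.2123 0.2792] z [ 0.438  0.009 -0.899] x [ 0.146 -0.987  0.061] xang -81.6 w 0.0151 t 38.375 F [ 1.2 -6.8  1. ]
in bal [ 63.4   2.9 279.2]
[0.6438 0.2097 0.2802] frac [ 0.003 -0.005  0.002]
[0.6229 0.2067 0.2706] frac [-0.042 -0.006 -0.019]
[0.603  0.2039 0.2589] frac [-0.04  -0.006 -0.023]
[0.5844 0.2012 0.2453] frac [-0.037 -0.005 -0.027]
[0.5672 0.1988 0.2299] frac [-0.034 -0.005 -0.031]
[0.5516 0.1966 0.2128] frac [-0.031 -0.004 -0.034]
[0.5377 0.1946 0.1942] frac [-0.028 -0.004 -0.037]
[0.5258 0.1929 0.1744] frac [-0.024 -0.003 -0.04 ]
[0.5159 0.1915 0.1534] frac [-0.02  -0.003 -0.042]
[0.5082 0.1904 0.1315] frac [-0.016 -0.002 -0.044]
[0.5026 0.1896 0.109 ] frac [-0.011 -0.002 -0.045]
[ 0.28  0.25  1.67 -0.16  0.79  1.77]
```

Lug gripped (15.1 mm), with only small side force. Lowering along the arc.

Call:
apply_moves(
  moves=[
    [255, -0.018, -0.003, -0.006, 0],
    [255, -0.02, -0.004, -0.01, 0],
    [255, -0.04, -0.006, -0.023, 0],
    [255, -0.037, -0.005, -0.027, 0],
    [255, -0.034, -0.005, -0.031, 0],
    [255, -0.031, -0.004, -0.034, 0],
    [255, 0, 0, 0, 0],
  ],
)

```text
time: 39.25
eef_pos: [0.5476, 0.1992, 0.2174]
orientation: [0.743, -0.632, 0.167, -0.148]
wrist_force: [-0.5, -4.6, -1.7]
width: 0.0148
```

```bash
python3 -c "
from go import *
show([lug(t) for t in (.5,.4,.3,.2,.1,0)]);print(sense()['q'].round(2))"
```

```text
grasp [0.5502 0.1993 0.212 ] z [ 0.435  0.01  -0.9  ] x [ 0.147 -0.987  0.06 ] xang -81.5 w 0.0148 t 39.25 F [-0.5 -4.6 -1.7]
in bal [-29.5   2.8 212. ]
[0.5516 0.1966 0.2128] frac [ 0.003 -0.005  0.002]
[0.5377 0.1946 0.1942] frac [-0.028 -0.004 -0.037]
[0.5258 0.1929 0.1744] frac [-0.024 -0.003 -0.04 ]
[0.5159 0.1915 0.1534] frac [-0.02  -0.003 -0.042]
[0.5082 0.1904 0.1315] frac [-0.016 -0.002 -0.044]
[0.5026 0.1896 0.109 ] frac [-0.011 -0.002 -0.045]
[ 0.3   0.21  1.93 -0.22  0.58  1.87]
```

Call:
apply_moves(
  moves=[
    [255, -0.025, -0.005, -0.035, 0],
    [255, -0.024, -0.003, -0.04, 0],
    [255, -0.02, -0.003, -0.042, 0],
    [255, -0.008, -0.001, -0.022, 0],
    [255, -0.008, -0.001, -0.022, 0],
    [255, 0, 0, 0, 0],
  ],
)

```text
time: 40.0
eef_pos: [0.5064, 0.1933, 0.1379]
orientation: [0.742, -0.632, 0.167, -0.149]
wrist_force: [-1.5, -1.6, -2.1]
width: 0.0146
```

```bash
python3 -c "
from go import *
show([lug(t) for t in (.05,0)]);print(sense()['q'].round(2))"
```

```text
grasp [0.509  0.1934 0.1325] z [ 0.436  0.011 -0.9  ] x [ 0.147 -0.987  0.059] xang -81.6 w 0.0146 t 40.0 F [-1.5 -1.6 -2.1]
in bal [-71.1   2.8 132.5]
[0.5051 0.19   0.1203] frac [-0.008 -0.007 -0.024]
[0.5026 0.1896 0.109 ] frac [-0.005 -0.001 -0.023]
[ 0.32  0.29  2.09 -0.39  0.34  2.07]
```

Call:
apply_moves(
  moves=[
    [255, -0.006, -0.001, -0.018, 0],
    [255, -0.004, -0.001, -0.014, 0],
    [255, -0.002, 0, -0.01, 0],
    [255, -0.001, 0, -0.006, 0],
    [255, 0, 0, 0, 0],
  ],
)

```text
time: 40.62
eef_pos: [0.5005, 0.1925, 0.1145]
orientation: [0.742, -0.631, 0.167, -0.15]
wrist_force: [1.2, -3.8, -1.6]
width: 0.0139
```

```bash
python3 -c "
from go import *
show([lug(0)]);print(sense()['q'].round(2))"
```

```text
grasp [0.5031 0.1926 0.1091] z [ 0.438  0.011 -0.899] x [ 0.147 -0.987  0.059] xang -81.6 w 0.0139 t 40.625 F [ 1.2 -3.8 -1.6]
in bal [-77.1   2.8 109.1]
[0.5026 0.1896 0.109 ] frac [-0.001 -0.006 -0.   ]
[ 0.32  0.34  2.13 -0.5   0.27  2.19]
```

Call:
apply_moves(
  moves=[
    [255, 0, 0, -0.004, 0],
    [255, 0, 0, -0.004, 0],
    [255, 0, 0, 0, 0],
  ],
)

```text
time: 41.0
eef_pos: [0.501, 0.1925, 0.1124]
orientation: [0.742, -0.631, 0.168, -0.151]
wrist_force: [-6.4, -7.5, 18.8]
width: 0.0143
```

```bash
python3 -c "
from go import *
show([lug(0)])"
```

```text
grasp [0.5036 0.1926 0.1071] z [ 0.44   0.012 -0.898] x [ 0.147 -0.987  0.059] xang -81.6 w 0.0143 t 41.0 F [-6.4 -7.5 18.8]
in bal [-76.6   2.8 107.1]
[0.5026 0.1896 0.109 ] frac [-0.002 -0.006  0.004]
```

The cover is firmly on its stop, with 18.8 N upward reaction. I'll release and retreat.

Call:
apply_moves(
  moves=[
    [0, 0, 0, 0.002, 0],
    [0, 0, 0, 0, 0],
    [0, 0, 0, 0, 0],
    [0, 0, 0, 0, 0],
    [0, 0, 0, 0, 0],
    [0, -0.02, 0, 0.02, 0],
    [0, -0.05, 0, 0.05, 0],
    [0, -0.06, 0, 0.06, 0],
    [0, -0.04, 0, 0.1, 0],
    [0, 0, 0, 0.06, 0],
  ],
)

```text
time: 42.25
eef_pos: [0.4131, 0.1929, 0.2588]
orientation: [0.743, -0.631, 0.167, -0.151]
wrist_force: [2.7, 0.1, -0.3]
width: 0.0875
```

```bash
python3 -c "
from go import *
show([])
im2,d=cams.get_image('top');im,_=cams.get_image('side')
print(proj('side',[B(50,0,75.5),B(50,0,145.5),B(-50,95,169),B(-50,-95,169),B(-50,-95,64),lug(0)]).round(1).tolist(),proj('top',[B(50,0,145.5),B(-50,-95,169),lug(0)]).round(1).tolist())
o=np.zeros((400,800,3),np.uint8);o[:,:400]=cv2.resize(im2[150:310,95:255],(400,400),interpolation=2);o[:,400:]=cv2.resize(im[110:270,200:360],(400,400),interpolation=2)
cv2.imwrite('pics/c8.png',o)"
```

```text
grasp [0.4157 0.1929 0.2534] z [ 0.438  0.013 -0.899] x [ 0.148 -0.987  0.058] xang -81.5 w 0.0875 t 42.25 F [ 2.7  0.1 -0.3]
in bal [-163.6   15.5  253.4]
[[296.5, 190.8], [295.6, 164.3], [238.9, 152.2], [279.8, 178.1], [282.1, 221.4], [249.3, 191.5]] [[169.8, 210.7], [227.8, 256.6], [184.1, 284.3]]
```

View pics/c8.png

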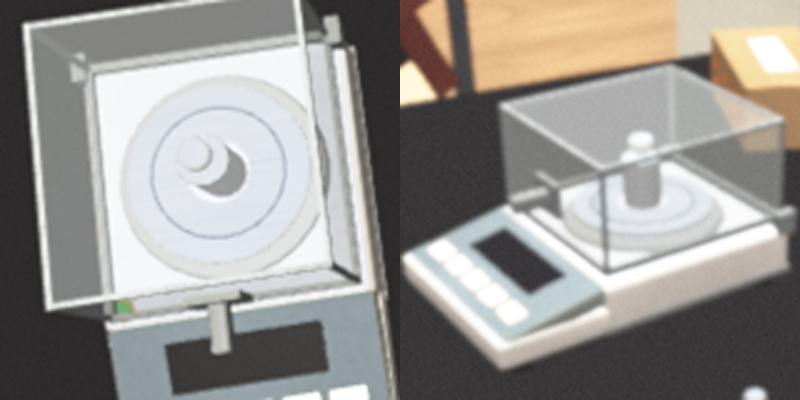

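Closed cover matches its starting outline, and the weight is upright and about 5 mm from centre. Handing in.

Call:
apply_moves(
  moves=[
    [0, 0, 0, 0, 0],
    [0, 0, 0, 0, 0],
  ],
)

```text
time: 42.6
eef_pos: [0.4143, 0.1922, 0.2551]
orientation: [0.742, -0.632, 0.167, -0.149]
wrist_force: [0.3, 0.1, 0.6]
width: 0.0884
```

```bash
python3 -c "
from rig import bot,sense
print(sense()['time'],sense()['wrist_force']);print(bot.sign_off())"
```

```text
42.6 [0.26732031 0.06267359 0.59013511]
the job is handed in; nothing more can be done
None
```

I raised the cover to its stop, stood the 500 g weight upright on the pan, lowered the cover by its lug until it was closed, and handed in at 42.6 s. One early wrist-force reading may still fail the run, described below.

**How I got the tilt:** the moves only allow shifts and a turn about vertical. I leaned the tool back by pushing gently against the arm's reach limit, which left it tilted about 26–37°.

**Last checks:**
- **Weight:** in the final pictures it stands upright, about 5 mm from the pan's centre (limit 12 mm). As I set it down, the force reading went from about −5 N to +1.4 N, so the pan was carrying it before I let go.
- **Cover:** its outline matches the closed one at the start. It pushed back with 18.8 N on its stop before I let go.
- **Robot:** it is clear of everything. I did not measure the other objects again at the end, but none was in the arm's path.

**What went wrong:**
- **Wrist force:** at 1.23 s, during my first free-air tilt test, the arm hit its joint limits at speed. The wrist force read about [-79, -123, 7] N for a moment, around 146 N, which is over the 120 N limit. It touched nothing and the reading was back to about zero 0.25 s later, but if that limit counts such jolts, the run fails on it.
- **Side force on the lug:** while raising the cover, the sideways force on the lug reached about 30 N, because I first corrected in the wrong direction.

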